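Isolate the indexing head and hold its index plunger back

TASK

Make the indexing head ready for turning by hand: first switch its isolator off by turning the lever on top of the grey box a quarter turn clockwise (seen from above) until it clicks home in its OFF position, across the box. Only then take the black knob of the sprung index plunger and pull it straight out, away from the index plate, as far as it goes, so that the pin is clear of its hole. Finish while still holding the plunger fully back, and leave the other things on the bench where they lie.

Things in the scene. Friction and masses are not known exactly. Their poses are not given: they have to be found in the camera images.
- isolator: Isolator: grey box fixed to the bench, 125 (x) x 90 (y) x 66 mm high, on a steel plate 150 x 100 mm, cable gland at its +x end. Origin under its centre. The black lever on top turns about the vertical line through this origin; it points along the box's own -x when ON, along its own +y when OFF.
- lever (a joint): Angle of the isolator's lever: 1.571 = ON, 0 = OFF (falls as it turns clockwise seen from above), with stops at both ends. A sprung cam snaps it to the nearer end; turning it over the middle takes at most 0.25 N m, about 4 N at the grip point.
- lever_grip (a point): Grip point of the lever: middle of its blade, 60 mm from the turning axis, 94 mm above the bench. The blade is a level bar 14 mm thick and 26 mm high (81 to 107 mm above the bench), reaching 85 mm from the axis; hub of 21 mm radius on the axis. Own +y runs outward along the blade. The box's top is 15 mm below the blade.
- head: Indexing head fixed to the bench: grey base 260 x 115 x 14 mm (own x -100 to +160), upright aluminium index plate 128 mm across with a ring of holes in its -x face, headstock and chuck on its +x side, motor at -y. Origin on the bench under the plate's back face. The plunger lies level, 135 mm above the bench, pulled along the head's own -x. Nothing on the head is higher than 155 mm.
- knob (a point): Centre of the plunger knob's grip, on the plunger's axis, 135 mm above the bench, 80.5 mm from the head's origin along -x when seated: a lying black cylinder 26 mm across, 25 mm long, with an outer end flange 38 mm across, 7 mm thick. Free at its sides, above and below. The barrel (27 mm across, on a bracket 40 mm wide) begins 8 mm behind it when seated. Own -x is the pull direction.
- plunger (a joint): How far the plunger is pulled out, in m: 0 = pin seated 9 mm deep in its hole, 0.016 = fully back against the stop, pin 7 mm clear of the plate. The spring pulls it in with 5 N when seated and 9 N when fully back; let go, it shoots back.
- try_square: Bystander: carpenter's square, dark wood stock and steel blade, 110 x 150 mm, lying flat; origin under the middle of the stock.
- spanner: Bystander: steel spanner, 170 mm long, lying.
- screwdriver: Bystander: screwdriver, 200 mm long, lying.
- offcut: Bystander: wood offcut, 120 x 50 x 32 mm; origin under its centre.
- sanding_block: Bystander: cork sanding block, 110 x 62 x 32 mm; origin under its centre.
- glue: Bystander: upright white glue bottle, 60 mm across, 170 mm high; origin under its centre.
- battery: Bystander: black tool battery, 115 x 75 mm, 60 mm high; origin under its centre.
Mind the look-alikes: they are no part of the job. Leave any blue look-alike of the isolator alone.

How it is judged:
By the outcome, as a careful person would: the job done as asked, in the order asked, and still so for the second after the job is handed in, while the arm keeps its last pose, push and grip.
It also fails if it takes over 43 s, if anything falls off the work surface, if the arm or the gripper's body presses on something with over 40 N, if the wrist force passes 120 N, or if a joint passes its speed limit or range.

ROBOT

A 6-joint arm with a two-finger parallel gripper is mounted at the origin on the work surface. World frame = base frame: x ahead of the robot, y to its left, z up, the work surface at z = 0. Lengths are in m, angles in rad, forces in N, time in s.
With the tool pointing down it reaches from about 0.3 to 0.875 m from the base axis. Payload 6.4 kg.
Tool frame: the origin (TCP) lies midway between the tips of the shut fingers; the grasp point (between the pads) lies 19 mm behind it; z points along the fingers, y is the direction in which the jaws open and shut (so a half turn about z gives the same grasp; the last joint's range is limited). The gripper opens to 88 mm and grips with 3 to 60 N. Pads are 18 mm wide; open, the fingers measure 123 mm over their backs; the gripper's body (75 mm by 187 mm) begins 45 mm behind the grasp point.
Start: joints at [1.003, 0.181, 1.607, -0, 1.354, -0.206], TCP at [0.204, 0.538, 0.239] pointing down, gripper open.
Joint ranges: [-2.99, 2.99], [-0.89, 2.07], [0.3, 2.58], [-1.14, 4.28], [0, 2.63], [-3.12, 3.12]. Speed limits (rad/s): [2.57, 2.57, 3.01, 3.14, 3.14, 3.14].

INTERFACE

Orientations are given as a unit quaternion [x, y, z, w].
In Python, from bench import manip gives the robot as it stands. The module is installed in compiled form; this text tells all that it offers.
- The arm moves only by the tool step_arm, never from a script. Its argument "motion" is text: rows parted by semicolons, each of 5 numbers parted by spaces: the closure, from 0 (fully open) to 1 (shut), then the shift along the world's x, y, z in cm, then the turn about the world's z in degrees. A call has 1 to 10 rows; each row is the pose to reach, as a shift and turn from the pose commanded when the call began; what a row does not reach only later rows make up. A row lasts 1/12 s, in which the tool goes at most 41.7 mm and 7.16 degrees, less where a joint would pass 70% of its speed; a pose out of reach is approached as far as the arm can. A call with a gripper value outside its range is refused whole. The fingers move at their own pace and stop on an object; "force" is the grip in N (left out, the last holds). Time passes only in rows, so rows that repeat a pose let the fingers close. It gives the time, the measured TCP pose, the force and the opening at its end, in the units of the state.
- manip.state(): the state, without advancing time (a new reading comes with each control period).
- manip.capture(name): name is "side" or "top"; returns a dict with "color" (420x560x3 uint8, red, green, blue), "fx", "fy", "cx", "cy" (pixels), "R" (3x3) and "t" (3): a world point X has camera coordinates R X + t. Camera axes: x right, y down, z forward; pixel columns grow to the right and rows downward; lengths in m; the calibration is good to about 2 mm. A picture is of the moment at which its call begins. There is no depth.
- manip.sign_off(): hands the job in, once; it reports no verdict.
The state is a dict: "t": time; "joints": joint angles; "qvel": joint speeds; "tau": joint torques, N m; "position": TCP position; "tool_rot": TCP orientation; "wrist_force": force on the tool from outside, world axes, zero at the start; "ft_torque": the same for the moment, N m; "width": opening from 0.0 (shut) to 1.0 (fully open).
Only numpy, scipy, OpenCV 4.12 (cv2) and the standard library are available. Lean on these libraries where they do the work, as an engineer would, in place of code of your own. Each camera call takes 0.05 s, during which the arm holds its last target.

## Working session

There is one attempt and no reset: what is moved stays moved. The work goes in short steps, Python scripts to look and compute and a tool call to move; the robot and the scene stay as the last step left them, time stands still between calls to the robot, and variables do not carry over. Pictures are saved under pics/ and viewed, and the job is handed in when it is done.

Besides the shell and the picture viewer there is one more tool, called after "Emit:" by a JSON object that holds its "name" and its "arguments". step_arm: Moves the arm, as the interface text tells. Its arguments: {"type":"object","properties":{"motion":{"type":"string"},"force":{"type":"number"}},"required":["motion"]}

```bash
mkdir -p pics; cat > h.py <<'E'
import numpy as np, cv2
from bench import manip
def cap(n,f):
    c=manip.capture(n); cv2.imwrite('pics/'+f+'.png',cv2.cvtColor(c['color'],cv2.COLOR_RGB2BGR)); np.savez('pics/'+f+'.npz',**c); return c
def ld(f): return dict(np.load('pics/'+f+'.npz'))
def ray(c,u,v):
    R=np.array(c['R']);t=np.array(c['t'])
    o=-R.T@t; d=R.T@np.array([(u-c['cx'])/c['fx'],(v-c['cy'])/c['fy'],1]); return o,d/np.linalg.norm(d)
def onz(c,u,v,z):
    o,d=ray(c,u,v); return o+d*(z-o[2])/d[2]
def proj(c,X):
    p=np.array(c['R'])@np.array(X)+np.array(c['t']); return np.array([c['fx']*p[0]/p[2]+c['cx'],c['fy']*p[1]/p[2]+c['cy']])
E
python3 - <<'E'
from h import *
for n in('top','side'):
    c=cap(n,n+'0'); o,d=ray(c,280,210); print(n,o,d,c['fx'])
s=manip.state(); print(s['t'],s['position'],s['tool_rot'],s['width'])
E
```

```text
top [0.30079519 0.01565637 1.55765963] [ 0.14830673  0.00178062 -0.98893981] 516.4618148474218
side [-0.13927646 -0.70567749  0.66348616] [ 0.57903036  0.62516198 -0.52335106] 386.22794411235503
0.1 [0.203284   0.53737261 0.23793334] [ 1.79931040e-01  9.83678939e-01 -7.03278229e-04 -2.67371930e-04] 1.0007100782995966
```

View pics/top0.png

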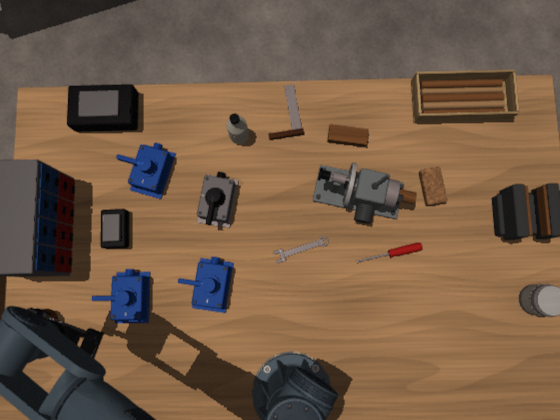

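View pics/side0.png

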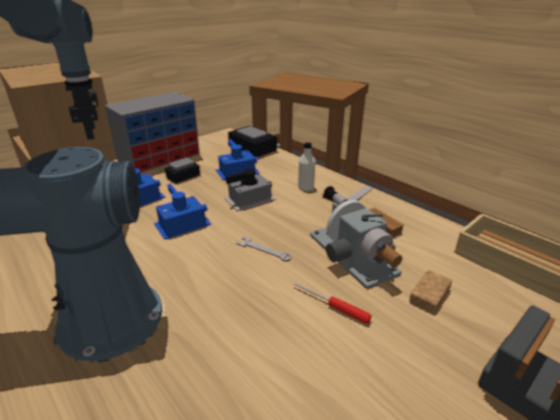

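The top view shows the grey isolator at (217,200), with its lever hub near (214,198) and its blade pointing down towards (210,222). Blue look-alikes are at (151,168), (212,285) and (130,297). The head is at about (365,190), with its knob near (324,174). I choose the grey box and will check it in a close crop.

```bash
python3 - <<'E'
from h import *
a=cv2.imread('pics/top0.png')
x=cv2.resize(a[160:240,170:260],None,fx=6,fy=6,interpolation=cv2.INTER_CUBIC)
y=cv2.resize(a[150:235,305:425],None,fx=6,fy=6,interpolation=cv2.INTER_CUBIC)
cv2.imwrite('pics/c1.png',x);cv2.imwrite('pics/c2.png',y)
b=cv2.imread('pics/side0.png')
cv2.imwrite('pics/c3.png',cv2.resize(b[165:285,220:410],None,fx=4,fy=4,interpolation=cv2.INTER_CUBIC))
E
```

```text
(no output)
```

View pics/c1.png

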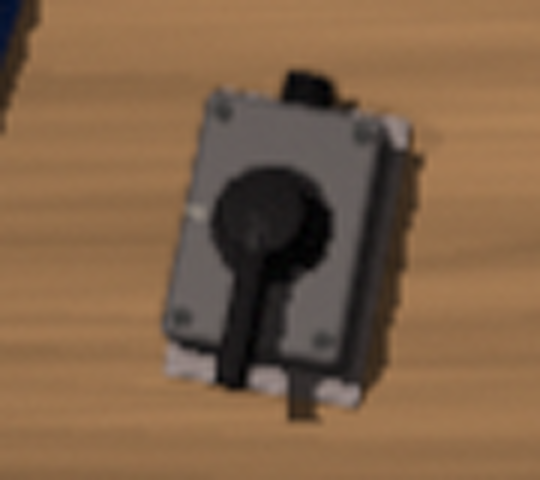

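View pics/c2.png

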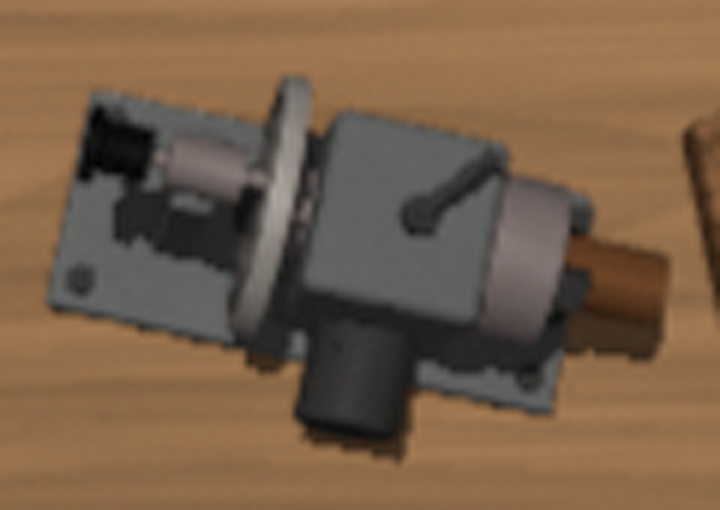

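View pics/c3.png

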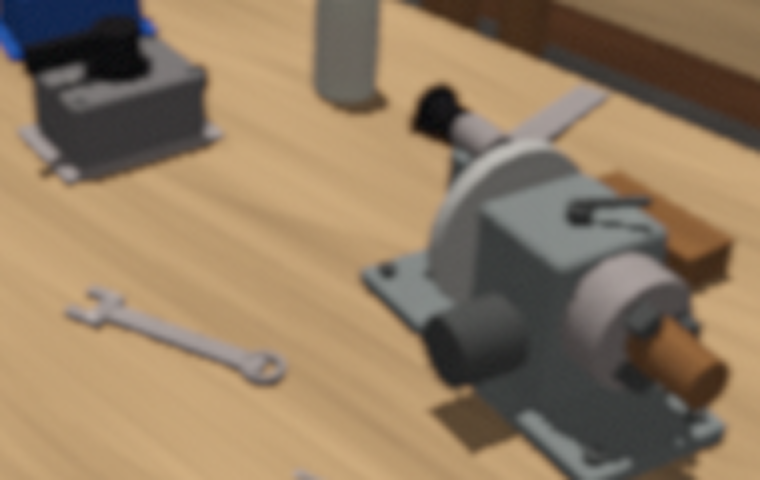

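Crop check: the chosen box is grey, with its gland at the top (own +x) and its lever pointing away from it (ON). In the head crop the knob's flange is at about (95,145) and the barrel lies along to (245,175). Next I measure both.

```bash
python3 - <<'E'
from h import *
c=ld('top0')
def P(cx,cy,o,z): return onz(c,(cx+.5)/6-.5+o[0],(cy+.5)/6-.5+o[1],z)
O=(170,160)
q=[P(*p,O,.066) for p in((213,92),(385,125),(343,365),(165,335))]
cen=np.mean(q,axis=0); print('box cen',cen,[np.linalg.norm(q[i]-q[(i+1)%4])*1e3 for i in range(4)])
ax=(q[0]+q[1]-q[2]-q[3]); print('ang +x',np.degrees(np.arctan2(ax[1],ax[0])))
t=P(232,386,O,.107);hh=P(258,212,O,.109);print('tip,hub',t,hh,np.linalg.norm(t-cen),np.degrees(np.arctan2(*(cen-t)[[1,0]])))
O=(305,150)
b=[P(*p,O,.014) for p in((93,92),(50,308),(552,411))]
print('base',b,np.linalg.norm(b[0]-b[1]),np.linalg.norm(b[1]-b[2]))
ux=(b[2]-b[1]);ux/=np.linalg.norm(ux);uy=(b[0]-b[1]);uy/=np.linalg.norm(uy)
print('ux deg',np.degrees(np.arctan2(ux[1],ux[0])),'uy',np.degrees(np.arctan2(uy[1],uy[0])))
for p in((95,145),(130,150),(155,157),(262,180),(205,167)): print(p,P(*p,O,.135))
g=cv2.imread('pics/top0.png')
E
python3 - <<'E'
import cv2
a=cv2.imread('pics/top0.png')
cv2.imwrite('pics/c4.png',cv2.resize(a[160:190,310:360],None,fx=14,fy=14,interpolation=cv2.INTER_NEAREST))
b=cv2.imread('pics/side0.png')
cv2.imwrite('pics/c5.png',cv2.resize(b[180:225,315:365],None,fx=12,fy=12,interpolation=cv2.INTER_NEAREST))
E
```

```text
box cen [0.56561156 0.20620926 0.066     ] [np.float64(86.64504202459968), np.float64(120.36782268563304), np.float64(88.18008762864066), np.float64(122.57960636236312)]
ang +x -10.679695464950115
tip,hub [0.48338682 0.22231803 0.107     ] [0.56615717 0.20950748 0.109     ] 0.0932812943729158 -11.084507331085403
base [array([ 0.6688801 , -0.10750158,  0.014     ]), array([ 0.55770728, -0.08188311,  0.014     ]), array([ 0.49927737, -0.33168712,  0.014     ])] 0.11408638604601859 0.2565464898768326
ux deg -103.16497227467435 uy -12.976609622669134
(95, 145) [ 0.61453669 -0.09788827  0.135     ]
(130, 150) [ 0.6117371  -0.11419766  0.135     ]
(155, 157) [ 0.60809765 -0.12577732  0.135     ]
(262, 180) [ 0.59587603 -0.17537152  0.135     ]
(205, 167) [ 0.60273946 -0.14898494  0.135     ]
```

View pics/c4.png

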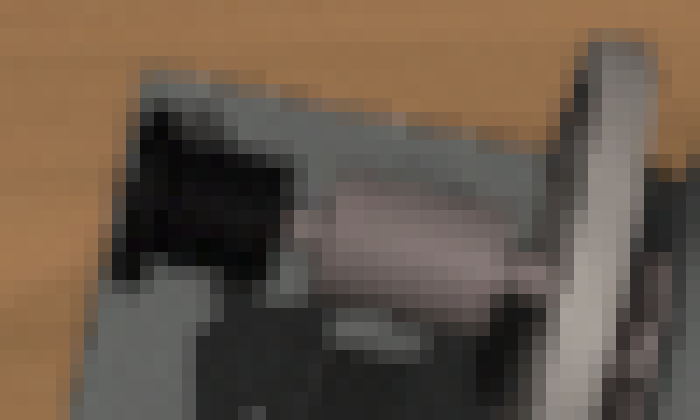

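View pics/c5.png

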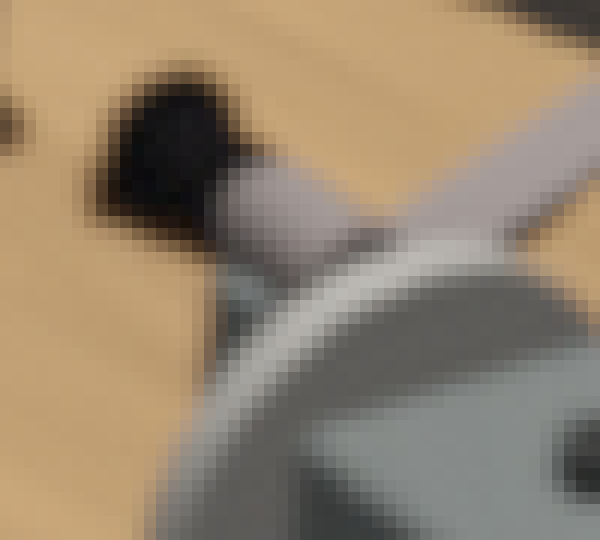

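Emit:
{"name": "step_arm", "arguments": {"motion": "0 30.3 -31.9 0 10.7;0 30.3 -31.9 0 10.7;0 30.3 -31.9 0 10.7;0 30.3 -31.9 0 10.7;0 30.3 -31.9 0 10.7;0 30.3 -31.9 0 10.7;0 30.3 -31.9 0 10.7;0 30.3 -31.9 0 10.7;0 30.3 -31.9 0 10.7;0 30.3 -31.9 0 10.7", "force": 15}}

```text
t: 0.93
position: [0.4891, 0.2362, 0.2385]
tool_rot: [0.087, 0.996, -0.0, -0.0]
wrist_force: [0.2, 0.4, 0.6]
width: 1.0
```

Emit:
{"name": "step_arm", "arguments": {"motion": "0 0 0 -5 0;0 0 0 -5 0;0 0 0 -5 0;0 0 0 -5 0;0 0 0 -5 0;0 0 0 -5 0"}}

```text
t: 1.43
position: [0.4885, 0.2393, 0.1904]
tool_rot: [0.086, 0.996, 0.0, 0.001]
wrist_force: [0.1, 0.1, 0.1]
width: 1.0
```

```bash
python3 - <<'E'
from h import *
s=manip.state(); print(s['t'],s['position'],s['tool_rot'],s['joints'])
for n in('top','side'):
    c=cap(n,n+'1')
    a=cv2.imread(f'pics/{n}1.png')
    for X in [(.566,.208,.107),(.507,.2185,.107)]:
        print(n,proj(c,X))
    x,y=(160,150) if n=='top' else (200,140)
    cv2.imwrite(f'pics/d{n}.png',cv2.resize(a[y:y+95,x:x+120],None,fx=6,fy=6,interpolation=cv2.INTER_CUBIC))
E
```

```text
1.4333 [0.48853717 0.23926154 0.19043683] [8.64091951e-02 9.96258918e-01 4.54267888e-04 1.18828419e-03] [ 2.37071598e-01  1.59039204e-01  1.73426357e+00  1.11543959e-04
  1.24574777e+00 -1.16072590e+00]
top [213.20479145 195.08219911]
top [209.57836298 215.62642163]
side [248.87336773 171.18728306]
side [232.53665311 175.48848964]
```

View pics/dtop.png

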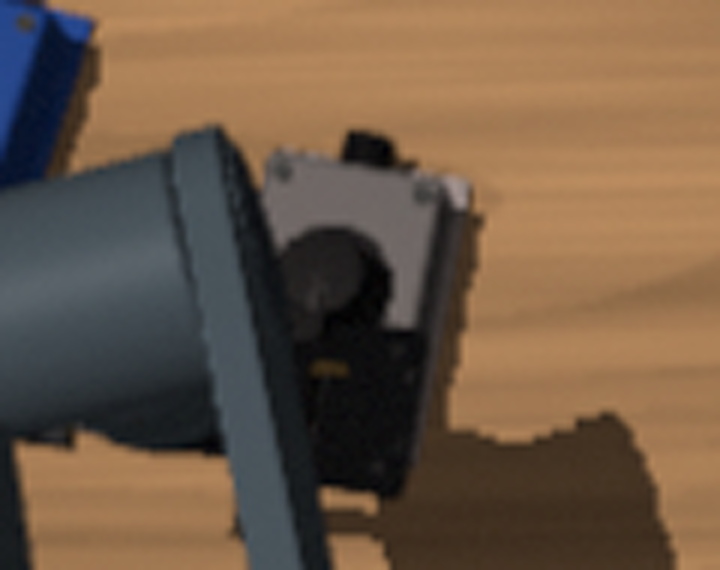

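View pics/dside.png

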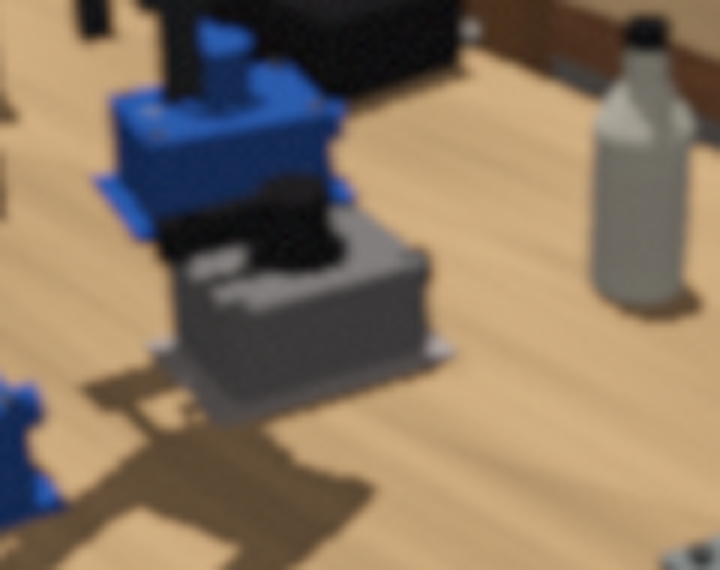

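Emit:
{"name": "step_arm", "arguments": {"motion": "0 1.8 -2.2 0 0;0 1.8 -2.2 -3 0;0 1.8 -2.2 -3 0;0 1.8 -2.2 -3 0"}}

```text
t: 1.87
position: [0.5049, 0.2161, 0.158]
tool_rot: [0.087, 0.996, -0.0, -0.002]
wrist_force: [-0.1, -0.3, -0.1]
width: 0.999
```

Emit:
{"name": "step_arm", "arguments": {"motion": "0 0.2 0.1 -3 0;0 0.2 0.1 -6 0;0 0.2 0.1 -7.8 0;0 0.2 0.1 -7.8 0;0 0.2 0.1 -7.8 0"}}

```text
t: 2.28
position: [0.5079, 0.2175, 0.0813]
tool_rot: [0.087, 0.996, -0.0, -0.0]
wrist_force: [0.1, 0.3, -0.2]
width: 0.998
```

Emit:
{"name": "step_arm", "arguments": {"motion": "0.7 0 0 0 0;0.8 0 0 0 0;0.9 0 0 0 0;1 0 0 0 0;1 0 0 0 0;1 0 0 0 0;1 0 0 0 0;1 0 0 0 0", "force": 10}}

```text
t: 2.95
position: [0.5083, 0.217, 0.0807]
tool_rot: [0.087, 0.996, -0.0, -0.0]
wrist_force: [-0.3, 0.3, -0.9]
width: 0.42
```

```bash
python3 - <<'E'
from h import *
s=manip.state(); print(s['t'],s['position'],s['width']*88,s['wrist_force'],s['ft_torque'])
C=np.array([.566,.2065]); d=s['position'][:2]-C; r=np.hypot(*d); a0=np.arctan2(d[1],d[0]); print(r,np.degrees(a0))
for k in range(7,95,7):
    a=a0-np.radians(k); print(k,np.round(100*(C+r*np.array([np.cos(a),np.sin(a)])-s['position'][:2]),2))
for k in (90,): 
    a=a0-np.radians(k); print(k,np.round(100*(C+r*np.array([np.cos(a),np.sin(a)])-s['position'][:2]),2))
c=cap('side','side2');a=cv2.imread('pics/side2.png')
cv2.imwrite('pics/e.png',cv2.resize(a[120:230,180:310],None,fx=6,fy=6-1,interpolation=cv2.INTER_CUBIC)[:600])
E
```

```text
2.95 [0.50828911 0.21695121 0.08073603] 36.99544068108202 [-0.33418715  0.2708429  -0.93497763] [ 0.00089113  0.02151028 -0.02878426]
0.058649592291462924 169.73521242993252
7 [0.17 0.7 ]
14 [0.42 1.37]
21 [0.76 2.  ]
28 [1.17 2.59]
35 [1.64 3.12]
42 [2.18 3.59]
49 [2.77 4.  ]
56 [3.41 4.32]
63 [4.08 4.57]
70 [4.78 4.74]
77 [5.49 4.81]
84 [6.21 4.8 ]
91 [6.92 4.71]
90 [6.82 4.73]
```

View pics/e.png

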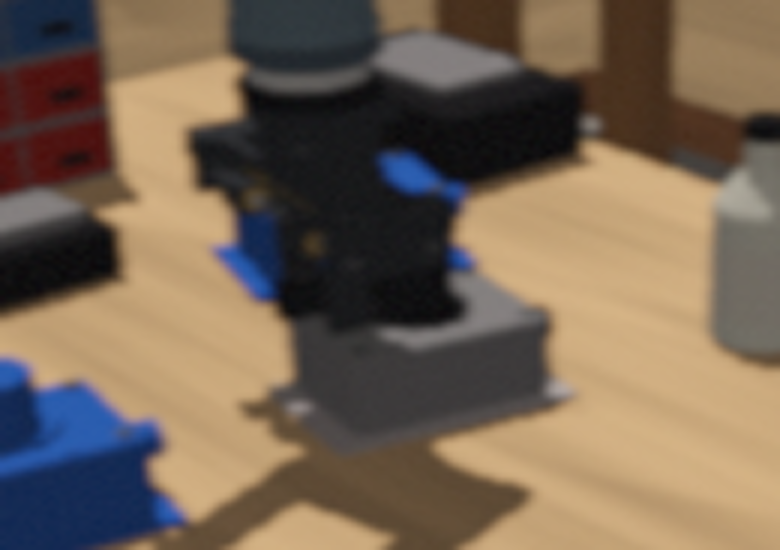

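The fingers straddle the blade next to the hub and are still closing, with 37 mm of opening left. I'll close some more.

Emit:
{"name": "step_arm", "arguments": {"motion": "1 0 0 0 0;1 0 0 0 0;1 0 0 0 0;1 0 0 0 0;1 0 0 0 0;1 0 0 0 0"}}

```text
t: 3.5
position: [0.509, 0.2211, 0.0807]
tool_rot: [0.088, 0.996, 0.004, 0.001]
wrist_force: [5.8, 20.0, -7.2]
width: 0.193
```

Emit:
{"name": "step_arm", "arguments": {"motion": "1 0.1 0.5 0 0;1 0.1 0.5 0 0;1 0.1 0.5 0 0;1 0.1 0.5 0 0"}}

```text
t: 3.83
position: [0.5093, 0.2227, 0.0807]
tool_rot: [0.088, 0.996, 0.001, -0.0]
wrist_force: [0.9, 6.4, -1.5]
width: 0.162
```

```bash
python3 - <<'E'
from h import *
s=manip.state(); print(s['t'],s['position'],s['width']*88,s['wrist_force'],s['ft_torque'])
E
```

```text
3.8333 [0.50925806 0.22270448 0.08065766] 14.292399199905045 [ 0.88754871  6.3927859  -1.49848705] [ 1.01970128 -0.13617705 -0.1576304 ]
```

```bash
python3 - <<'E'
from h import *
C=np.array([.566,.212]); r=.058;a0=np.radians(169.5)
f=lambda k:C+r*np.array([np.cos(a0-np.radians(k)),np.sin(a0-np.radians(k))])
for b in (0,48):
  print(';'.join('1 %.2f %.2f 0 -%d'%(*(100*(f(b+k)-f(b))),k) for k in range(6,49,6)))
E
```

```text
1 0.14 0.59 0 -6;1 0.34 1.16 0 -12;1 0.61 1.71 0 -18;1 0.92 2.23 0 -24;1 1.29 2.71 0 -30;1 1.71 3.15 0 -36;1 2.17 3.54 0 -42;1 2.67 3.89 0 -48
1 0.53 0.29 0 -6;1 1.09 0.52 0 -12;1 1.68 0.69 0 -18;1 2.27 0.81 0 -24;1 2.88 0.85 0 -30;1 3.49 0.84 0 -36;1 4.09 0.76 0 -42;1 4.68 0.62 0 -48
```

Emit:
{"name": "step_arm", "arguments": {"motion": "1 0.1 0.6 0 -6;1 0.3 1.2 0 -12;1 0.6 1.7 0 -18;1 0.9 2.2 0 -24;1 1.3 2.7 0 -30;1 1.7 3.1 0 -36;1 2.2 3.5 0 -42;1 2.7 3.9 0 -48;1 2.7 3.9 0 -48"}}

```text
t: 4.58
position: [0.5363, 0.2613, 0.0807]
tool_rot: [0.487, 0.874, -0.0, -0.0]
wrist_force: [-3.7, 2.3, 3.5]
width: 0.16
```

```bash
python3 - <<'E'
from h import *
s=manip.state(); print(s['t'],s['position'],s['tool_rot'],s['width']*88,s['wrist_force'],s['ft_torque'])
E
```

```text
4.5833 [0.53632364 0.26130156 0.08065208] [ 4.86710117e-01  8.73563415e-01 -3.49007756e-05 -4.70273615e-04] 14.052749309345511 [-3.66430136  2.25732516  3.5462102 ] [ 0.31005277  0.41235183 -0.1173922 ]
```

Emit:
{"name": "step_arm", "arguments": {"motion": "1 0.5 0.3 0 -6;1 1.1 0.5 0 -12;1 1.7 0.7 0 -18;1 2.3 0.8 0 -24;1 2.9 0.8 0 -30;1 3.5 0.8 0 -36;1 4.1 0.8 0 -42;1 4.3 0.7 0 -43;1 4.3 0.7 0 -43;1 4.3 0.7 0 -43"}}

```text
t: 5.42
position: [0.5783, 0.2689, 0.0806]
tool_rot: [0.771, 0.637, -0.0, -0.001]
wrist_force: [-3.2, 6.7, 0.2]
width: 0.154
```

```bash
python3 - <<'E'
from h import *
s=manip.state(); print(s['t'],s['position'],s['tool_rot'],s['width']*88,s['wrist_force'],s['ft_torque'])
a=np.arctan2(s['tool_rot'][1],s['tool_rot'][0]); print(np.degrees(2*a-90))
E
```

```text
5.4167 [0.57828692 0.26888302 0.08064415] [ 7.70523600e-01  6.37410204e-01 -2.67432444e-05 -1.27016624e-03] 13.515757329916218 [-3.1696943   6.65660503  0.21607783] [ 1.09055824  0.5474869  -0.2181116 ]
-5077.422129922194
```

Emit:
{"name": "step_arm", "arguments": {"motion": "1 0.3 0 0 -1;1 0.3 0 0 -1;1 0.3 0 0 -1"}}

```text
t: 5.67
position: [0.5784, 0.2689, 0.0805]
tool_rot: [0.776, 0.631, -0.003, -0.003]
wrist_force: [-13.9, 4.8, 9.2]
width: 0.156
```

Emit:
{"name": "step_arm", "arguments": {"motion": "0.4 0 0 0 0;0.4 0 0 0 0;0.4 0 0 0 0;0.4 0 0 0 0;0.4 0 0 0 0;0.4 0 0 0 0"}}

```text
t: 6.17
position: [0.5825, 0.2676, 0.0807]
tool_rot: [0.777, 0.629, -0.0, 0.0]
wrist_force: [0.2, -0.1, 0.3]
width: 0.584
```

Emit:
{"name": "step_arm", "arguments": {"motion": "0.4 0 0 2 0;0.3 0 0 5 0;0.2 0 0 8 0;0.1 0 0 11 0;0 0 0 13 0;0 0 0 13 0"}}

```text
t: 6.67
position: [0.5852, 0.2686, 0.2168]
tool_rot: [0.777, 0.629, 0.004, 0.002]
wrist_force: [0.1, 0.1, 0.3]
width: 0.954
```

Emit:
{"name": "step_arm", "arguments": {"motion": "0 2 -10 0 -1;0 2 -20 0 -1;0 2 -20 0 -1;0 2 -20 0 -1;0 2 -20 0 -1;0 2 -20 0 -1;0 2 -20 0 -1;0 2 -20 0 -1;0 2 -20 0 -1"}}

```text
t: 7.42
position: [0.6019, 0.0693, 0.2101]
tool_rot: [0.782, 0.623, -0.0, -0.0]
wrist_force: [0.3, -0.3, -0.4]
width: 1.004
```

```bash
python3 - <<'E'
from h import *
s=manip.state(); print(s['t'],s['position'],s['tool_rot'],s['width']*88,s['wrist_force'])
for n in('top','side'):
    c=cap(n,n+'3')
    a=cv2.imread(f'pics/{n}3.png')
    x,y=(160,150) if n=='top' else (200,140)
    cv2.imwrite(f'pics/f{n}.png',cv2.resize(a[y:y+95,x:x+120],None,fx=6,fy=6,interpolation=cv2.INTER_CUBIC))
E
```

```text
7.4167 [0.60192318 0.06927529 0.21012907] [ 7.82347474e-01  6.22842022e-01 -1.89776437e-04 -4.58222622e-04] 88.3651525730869 [ 0.28273979 -0.30057227 -0.41456955]
```

View pics/top3.png

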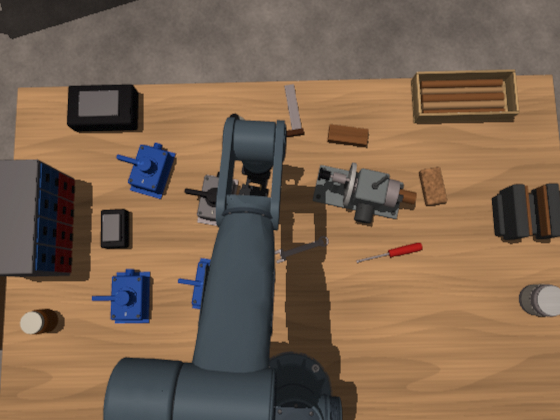

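View pics/fside.png

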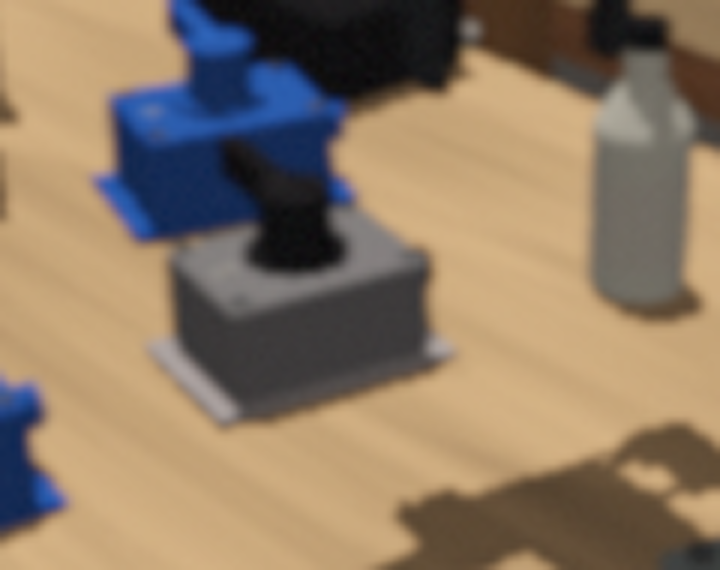

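View pics/ftop.png

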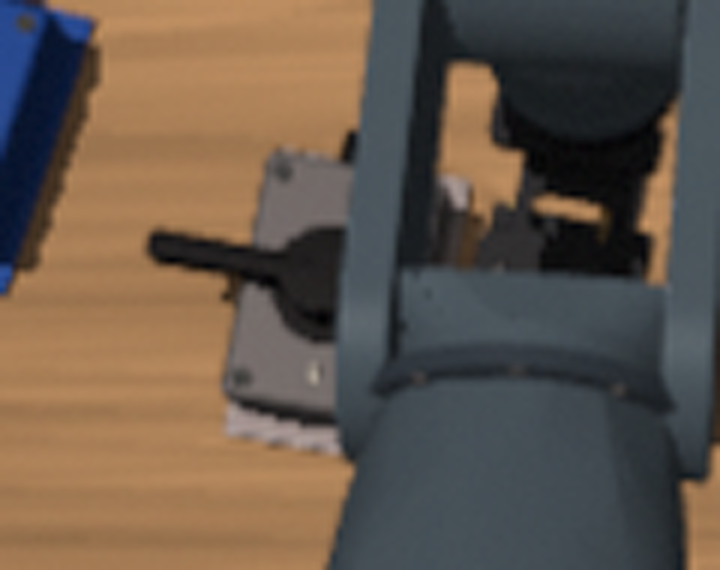

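The lever now points across the box, at (150,240) to (320,270) in the crop, so it is at OFF. Next I measure the knob from both views.

```bash
python3 - <<'E'
from h import *
ux=np.array([np.cos(np.radians(-103)),np.sin(np.radians(-103)),0])
res={}
for n,box in(('top',(310,160,335,185)),('side',(318,180,340,204))):
    c=ld(n+'0'); x0,y0,x1,y1=box
    g=c['color'][y0:y1,x0:x1].max(axis=2); m=(g<42).astype(np.uint8)
    k,l,st,ce=cv2.connectedComponentsWithStats(m); i=1+np.argmax(st[1:,4]); ce=ce[i]+[x0,y0]; print(n,st[i],ce); res[n]=(c,ce)
    print('onz',onz(c,*ce,.135))
    for d in(.612,):
        for K in ((.609,-.114,.135),(.6115,-.112,.135)):
            print('exp',K,proj(c,np.array(K)-ux*0.0035))
(o1,d1),(o2,d2)=[ray(c,*p) for c,p in res.values()]
A=np.stack([d1,-d2],1); t=np.linalg.lstsq(A,o2-o1,rcond=None)[0]; print('tri',o1+t[0]*d1,o2+t[1]*d2)
E
```

```text
top [  8   8  15  17 131] [324.72519084 176.03816794]
onz [ 0.60766393 -0.10975976  0.135     ]
exp (0.609, -0.114, 0.135) [324.99268777 175.2923035 ]
exp (0.6115, -0.112, 0.135) [324.2490941  174.44009218]
side [ 6  7 11 13 83] [328.87951807 192.95180723]
onz [ 0.60979214 -0.09936817  0.135     ]
exp (0.609, -0.114, 0.135) [331.91673583 194.39348945]
exp (0.6115, -0.112, 0.135) [331.95817632 193.8436383 ]
tri [ 0.60627832 -0.10919347  0.14142374] [ 0.60236099 -0.10538308  0.14024286]
```

Emit:
{"name": "step_arm", "arguments": {"motion": "0 0.8 -18.1 -0.5 0;0 0.8 -18.1 -0.5 0;0 0.8 -18.1 -0.5 0;0 0.8 -18.1 -0.5 0;0 0.8 -18.1 -0.5 0;0 0.8 -18.1 -2 0;0 0.8 -18.1 -3 0;0 0.8 -18.1 -3 0"}}

```text
t: 8.18
position: [0.6088, -0.1113, 0.1777]
tool_rot: [0.782, 0.623, -0.001, -0.002]
wrist_force: [0.0, 0.2, -1.1]
width: 0.998
```

```bash
python3 - <<'E'
from h import *
s=manip.state(); print(s['t'],s['position'],s['tool_rot'],s['width']*88,s['wrist_force'])
for n in('top','side'):
    c=cap(n,n+'4')
    a=cv2.imread(f'pics/{n}4.png')
    x,y=(280,130) if n=='top' else (280,140)
    cv2.imwrite(f'pics/g{n}.png',cv2.resize(a[y:y+95,x:x+120],None,fx=6,fy=6,interpolation=cv2.INTER_CUBIC))
    print(proj(c,s['position']))
E
```

```text
8.1833 [ 0.6087623  -0.11128121  0.17773249] [ 0.78247674  0.62267458 -0.00113142 -0.0022869 ] 87.83467667179094 [ 0.02760595  0.16700833 -1.11629021]
[326.52404763 172.29466139]
[332.98508397 181.01416726]
```

View pics/gside.png

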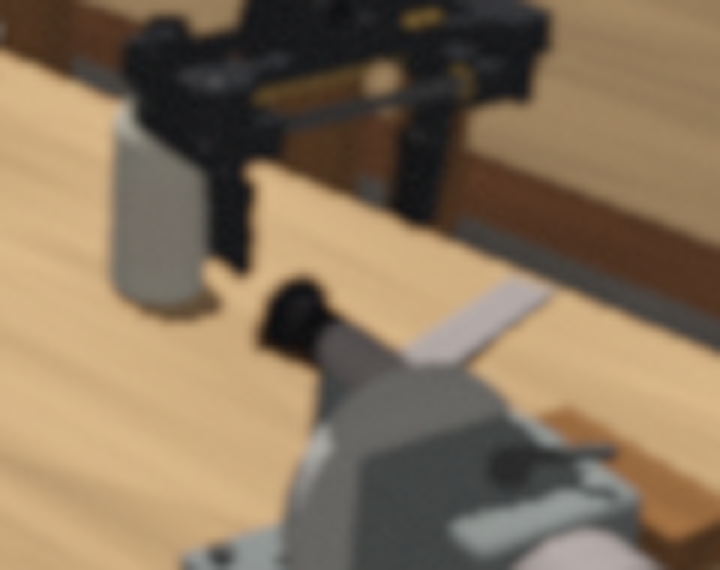

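View pics/gtop.png

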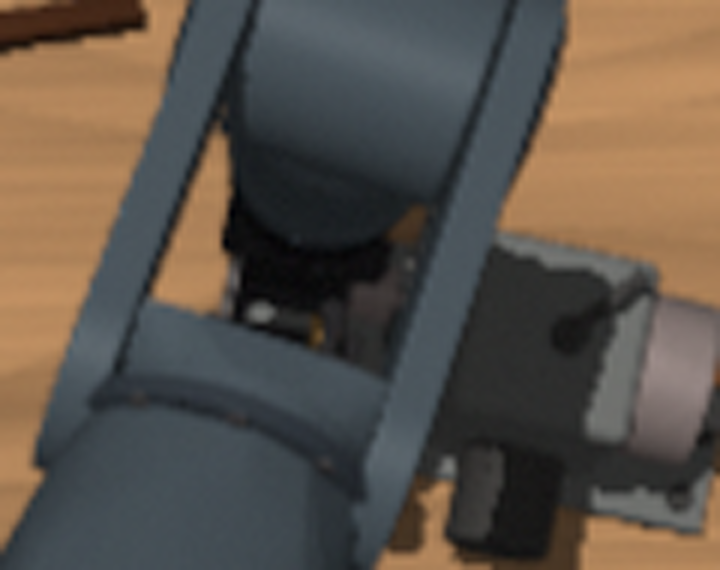

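```bash
python3 - <<'E'
from h import *
ux=np.array([np.cos(np.radians(-103)),np.sin(np.radians(-103)),0]);uy=np.array([-ux[1],ux[0],0])
c=ld('side0'); t=ld('top0')
a=cv2.imread('pics/side4.png')[180:210,315:350]; a=cv2.resize(a,None,fx=20,fy=20,interpolation=cv2.INTER_NEAREST)
b=cv2.imread('pics/top0.png')[163:190,315:350]; b=cv2.resize(b,None,fx=20,fy=20,interpolation=cv2.INTER_NEAREST)
K=np.array([.6095,-.111,.135])
def circ(x,r): 
    th=np.linspace(0,2*np.pi,40); return [K+x*ux+r*(np.cos(q)*uy+np.sin(q)*np.array([0,0,1])) for q in th]
for img,cc,o in((a,c,(315,180)),(b,t,(315,163))):
    for x,r,col in((-19.5e-3,.019,(0,0,255)),(-12.5e-3,.019,(0,128,255)),(12.5e-3,.013,(0,255,0)),(20.5e-3,.0135,(255,0,0))):
        p=np.array([proj(cc,X) for X in circ(x,r)]); p=((p-o+.5)*20).astype(int); cv2.polylines(img,[p],True,col,1)
cv2.imwrite('pics/o1.png',a);cv2.imwrite('pics/o2.png',b)
E
```

```text
(no output)
```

View pics/o1.png

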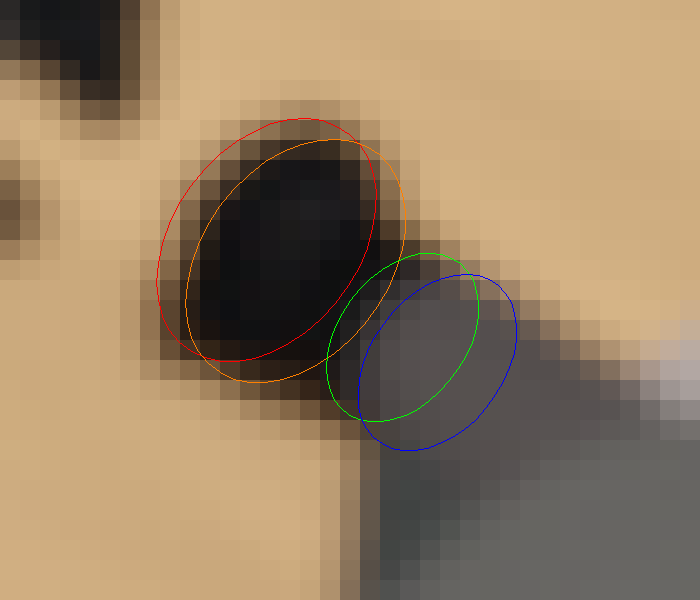

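View pics/o2.png

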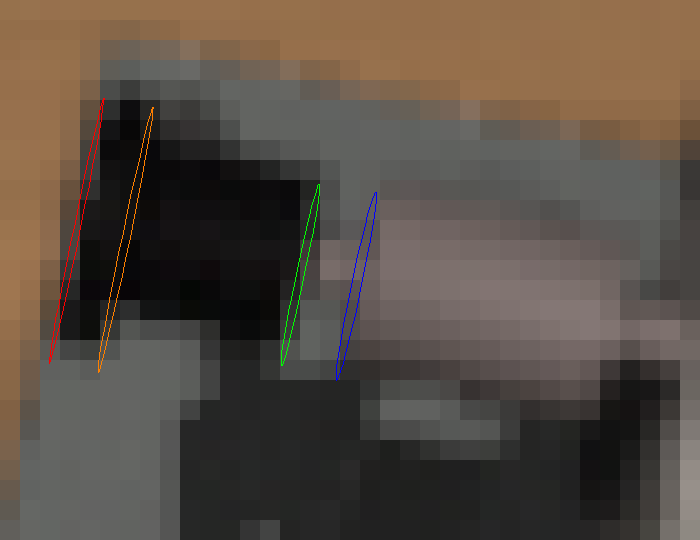

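Emit:
{"name": "step_arm", "arguments": {"motion": "0 0.4 0.1 -2 0;0 0.4 0.1 -4 0;0 0.4 0.1 -6.1 0;0 0.4 0.1 -6.1 0;0 0.4 0.1 -6.1 0"}}

```text
t: 8.7
position: [0.6139, -0.1107, 0.1194]
tool_rot: [0.782, 0.623, -0.0, -0.001]
wrist_force: [0.0, -0.3, 0.3]
width: 1.001
```

Emit:
{"name": "step_arm", "arguments": {"motion": "0.3 0 0 0 0;0.5 0 0 0 0;0.6 0 0 0 0;0.6 0 0 0 0;0.6 0 0 0 0;0.6 0 0 0 0;0.6 0 0 0 0", "force": 10}}

```text
t: 9.28
position: [0.6143, -0.1121, 0.1199]
tool_rot: [0.783, 0.622, 0.0, 0.0]
wrist_force: [-0.5, -0.0, 0.5]
width: 0.491
```

```bash
python3 - <<'E'
from h import *
s=manip.state(); print(s['t'],s['position'],s['tool_rot'],s['width']*88,s['wrist_force'])
for n in('side',):
    c=cap(n,n+'5')
    a=cv2.imread(f'pics/{n}5.png')
    cv2.imwrite(f'pics/h{n}.png',cv2.resize(a[160:220,300:370],None,fx=10,fy=10,interpolation=cv2.INTER_CUBIC))
E
```

```text
9.2833 [ 0.61430589 -0.11209402  0.11987987] [7.82825050e-01 6.22241862e-01 4.93693882e-05 6.23246793e-05] 43.193720186505786 [-0.50298797 -0.02009986  0.53444823]
```

View pics/hside.png

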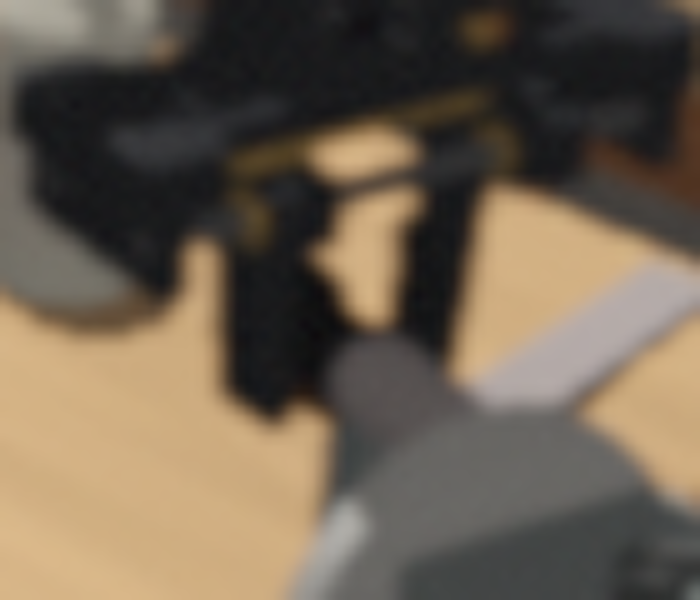

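Emit:
{"name": "step_arm", "arguments": {"motion": "0.6 -0.1 0.2 -0.4 0;0.6 -0.1 0.2 -0.4 0;0.7 -0.1 0.2 -0.4 0;0.75 -0.1 0.2 -0.4 0;0.8 -0.1 0.2 -0.4 0;0.8 -0.1 0.2 -0.4 0;0.8 -0.1 0.2 -0.4 0;0.8 -0.1 0.2 -0.4 0"}}

```text
t: 10.0
position: [0.6113, -0.1094, 0.1151]
tool_rot: [0.783, 0.622, -0.001, -0.002]
wrist_force: [-7.7, 1.2, 2.7]
width: 0.287
```

```bash
python3 - <<'E'
from h import *
s=manip.state(); print(s['t'],s['position'],s['tool_rot'],s['width']*88,s['wrist_force'],s['ft_torque'])
E
```

```text
10.0 [ 0.61126239 -0.10938407  0.11510412] [ 0.78273437  0.62235066 -0.00148291 -0.00208756] 25.240440895443445 [-7.70048828  1.189997    2.69801636] [ 0.18169839  1.20909971 -0.02934546]
```

The opening is 25 mm, so the pads are on the 26 mm grip rather than the 38 mm flange. I'll centre sideways, firm up the grip, then pull along (0.225, 0.974).

Emit:
{"name": "step_arm", "arguments": {"motion": "1 -0.2 0 0 0;1 -0.2 0 0 0;1 -0.2 0 0 0;1 -0.2 0 0 0;1 -0.2 0 0 0", "force": 40}}

```text
t: 10.42
position: [0.6112, -0.1094, 0.1153]
tool_rot: [0.783, 0.622, 0.0, -0.001]
wrist_force: [2.0, 4.7, -4.1]
width: 0.275
```

Emit:
{"name": "step_arm", "arguments": {"motion": "1 0.1 0.4 0 0;1 0.1 0.4 0 0;1 0.2 0.8 0 0;1 0.2 0.8 0 0;1 0.2 0.8 0 0"}}

```text
t: 10.83
position: [0.6127, -0.1035, 0.1153]
tool_rot: [0.783, 0.622, -0.001, 0.0]
wrist_force: [-0.2, -5.4, -5.4]
width: 0.275
```

```bash
python3 - <<'E'
from h import *
s=manip.state(); print(s['t'],s['position'],s['tool_rot'],s['width']*88,s['wrist_force'],s['ft_torque'])
E
```

```text
10.8333 [ 0.61266124 -0.10347693  0.11526961] [ 7.82859090e-01  6.22197634e-01 -1.26276110e-03  3.93494790e-04] 24.181028561283227 [-0.210459   -5.3530398  -5.38914686] [-0.902202    0.32193239  0.0046711 ]
```

Emit:
{"name": "step_arm", "arguments": {"motion": "1 0.1 0.4 0 0;1 0.1 0.4 0 0;1 0.2 0.8 0 0;1 0.2 0.8 0 0"}}

```text
t: 11.17
position: [0.6145, -0.0958, 0.1152]
tool_rot: [0.783, 0.622, -0.002, 0.001]
wrist_force: [-1.9, -8.3, -6.4]
width: 0.276
```

Emit:
{"name": "step_arm", "arguments": {"motion": "1 0.1 0.2 0 0;1 0.1 0.2 0 0;1 0.1 0.2 0 0"}}

```text
t: 11.42
position: [0.615, -0.0941, 0.1153]
tool_rot: [0.783, 0.622, -0.002, 0.0]
wrist_force: [-2.3, -8.1, -4.9]
width: 0.277
```

Emit:
{"name": "step_arm", "arguments": {"motion": "1 0 0.2 0 0;1 0 0.2 0 0;1 0 0.2 0 0"}}

```text
t: 11.67
position: [0.6151, -0.0937, 0.1152]
tool_rot: [0.783, 0.622, -0.003, 0.001]
wrist_force: [-2.8, -13.7, -5.9]
width: 0.277
```

Emit:
{"name": "step_arm", "arguments": {"motion": "1 0 0.2 0 0;1 0 0.2 0 0;1 0 0.2 0 0;1 0 0.2 0 0;1 0 0.2 0 0"}}

```text
t: 12.08
position: [0.6151, -0.0936, 0.1152]
tool_rot: [0.783, 0.622, -0.003, 0.002]
wrist_force: [-3.5, -19.0, -7.4]
width: 0.275
```

```bash
python3 - <<'E'
from h import *
for n in('side','top'):
    c=cap(n,n+'6')
    a=cv2.imread(f'pics/{n}6.png')
cv2.imwrite(f'pics/i.png',cv2.resize(cv2.imread('pics/side6.png')[160:220,300:370],None,fx=10,fy=10,interpolation=cv2.INTER_CUBIC))
s=manip.state(); print(s['t'],s['position'],s['width']*88,s['wrist_force'],s['ft_torque'],s['qvel'])
E
```

```text
12.1833 [ 0.6151065  -0.09362005  0.11523734] 24.55577386054523 [ -3.50451524 -19.62069592  -7.86566474] [-3.00910445  0.75255194  0.00972978] [-0.00055644 -0.00140554  0.0004636  -0.0001051  -0.00127986  0.00059204]
```

View pics/i.png

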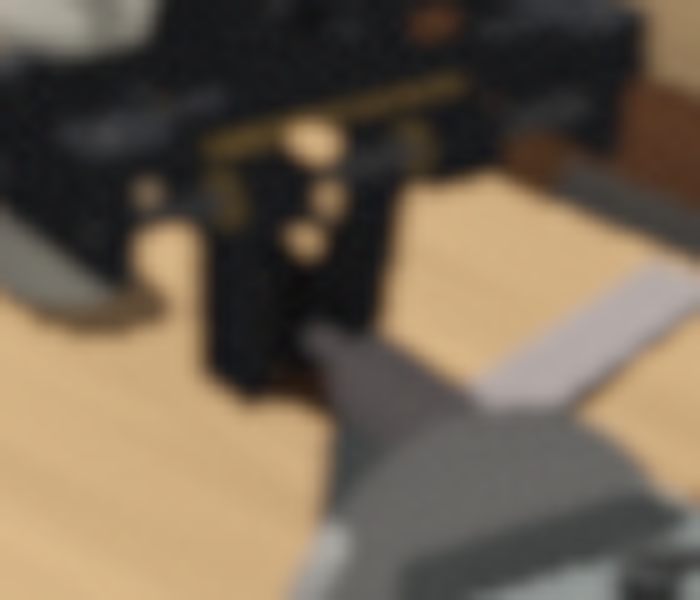

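View pics/top6.png

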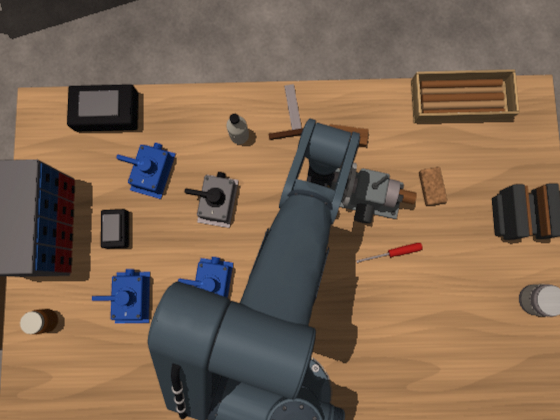

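View pics/side6.png

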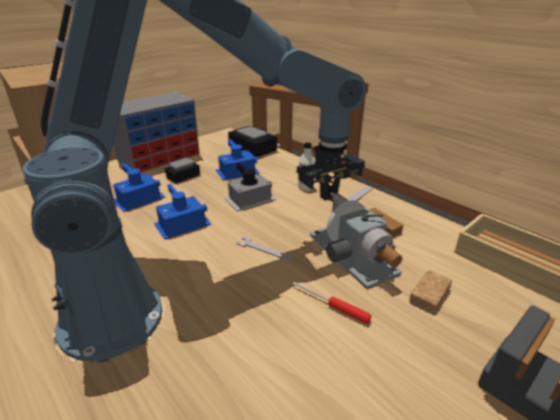

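The knob is out: a longer stretch of shaft shows at (320,340) in the crop. The last 2 mm of commanded pull moved nothing, and the force rose to 20 N, so the plunger is against its stop. The lever is still at OFF in the top view (190,192) and the bystanders look untouched. I'm handing in.

```bash
python3 -c "
from bench import manip
print(manip.sign_off()); s=manip.state(); print(s['t'],s['position'],s['wrist_force'],s['width'])"
```

```text
the job is handed in; nothing more can be done
None
the job is handed in; nothing more can be done
```

I switched the grey isolator off first, then pulled the plunger fully back. I handed the job in at about 12.2 s with the gripper still holding it.

- **Isolator:** I gripped the lever and turned it a quarter turn clockwise to its stop. Pictures afterwards show it pointing across the box, and it was still there in the last picture.
- **Plunger:** The knob came out about 16 mm. After that, further commanded pull moved nothing, while the force along the pull rose from about 8 N to about 20 N. I take that as the stop. The grip stayed steady at about 24.5 mm opening on the 26 mm knob.
- **Other things:** In the last pictures the blue look-alikes and most of the bystanders looked unmoved. In the top view the arm covered the spanner and part of the offcut, but both show in the side view.
- **Disagreements:** The two camera views differed on the knob's position by several millimetres. The lever's blade was about 4 mm from my first estimate, so closing on it pushed the wrist with about 20 N until I re-centred. I judged both grasps by the opening width and the wrist force instead.
- **Not checked:** The state could not be read after handing in, so I have no reading for the final second.

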